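# Roll the blank into the sawing cradle

### The job

Using only your fingertips, roll the round wooden blank across the board until it drops into the V-block, then push it endways along the V until it is hard up against the end stop, ready for sawing. Do not pick the blank up or drag it without rolling, and do not disturb the other things on the bench. Leave it lying there at rest.

Things in the scene. Friction and masses are not known exactly. Their poses are not given: they have to be found in the camera images.
- cradle: fixed sawing cradle: plywood board 27 mm thick with a hardwood V-block along its far edge. Origin at bench height (z 0) below the bottom line of the V, midway along the board. x points from the board across the V (the way to roll), y along the V towards the end stop, z up. The board covers x -270 to -20, y -180 to +180 mm, top at z 27 mm
- v_mid (a point): a point on the bottom line of the V, 7 mm above the bench; axes as the cradle's. The V is a 90 degree groove along y from y -115 (open end) to the stop at y +110 mm. Its near lip is flush with the board's top (x -20, 27 mm above the bench), its far side rises to x +36, 43 mm above the bench, with a flat top out to x +50 mm. A 3 mm saw kerf crosses it at y +50 mm
- seat (a point): where the centre of the blank lies when it is down in the V with its end against the stop: in the cradle's frame x 0, y +30, z 32 mm; its axes are the cradle's
- stop_face (a point): middle of the end stop's face which the blank's end is pushed against: cradle's x 0, y +110, z 32 mm. The stop is a dark wooden plate across that end of the V, 14 mm thick, 46 mm high, x -23 to +51 mm. The other end of the V is open, nothing beyond it for 60 mm
- blank: the round blank: loose dark wooden cylinder, diameter 36, length 160 mm, about 0.12 kg, a pencil line along it, a faint ring near each end. Origin at its centre; y is the cylinder's axis, x and z turn as it rolls. It starts on the board 100 to 165 mm short of the V's bottom line, up to 0.2 rad out of square, its end 35 to 80 mm short of the stop along y. Pushed, it rolls ahead a little and soon stops
- glue_jar: bystander: small amber jar, 48 mm in diameter, 58 mm high, standing on the board towards the stop's side. Origin at the centre of its underside
- offcut: bystander: short offcut of the same round stock, 36 mm in diameter, 60 mm high, standing on end on the board at the side away from the stop. Origin at the centre of its underside
- backsaw: bystander: small back saw, about 330 mm long and 22 mm high, lying flat on the bench behind the V-block. Origin under its middle
- oil_bottle: bystander: white plastic bottle, 62 mm in diameter, 130 mm high, standing on the bench on the stop's side. Origin at the centre of its underside
- green_bottle: bystander: green glass bottle, 58 mm in diameter, 150 mm high, standing on the bench on the stop's side. Origin at the centre of its underside
- screwdriver: bystander: screwdriver, 210 mm long, lying on the bench on the side away from the stop. Origin under its middle
- hammer: bystander: hammer, 270 mm long, lying on the bench on the side away from the stop, farther out. Origin under its middle
Mind the look-alikes: they are no part of the job. There is more than one size of the blank; the job needs the largest.

How it is judged:
By the outcome, as a careful person would: the job done as asked, in the order asked, and still so for the second after the job is handed in, with the robot touching nothing.
It also fails if it takes over 45 s, if anything falls off the work surface, if the arm or the gripper's body presses on something with over 40 N, if the wrist force passes 120 N, or if a joint passes its speed limit or range.

### The arm

A 7-joint arm with a two-finger parallel gripper is mounted at the origin on the work surface. World frame = base frame: x ahead of the robot, y to its left, z up, the work surface at z = 0. Lengths are in m, angles in rad, forces in N, time in s.
With the tool pointing down it reaches from about 0.4 to 0.925 m from the base axis. Payload 5.6 kg.
Tool frame: the origin (TCP) lies midway between the tips of the shut fingers; the grasp point (between the pads) lies 19 mm behind it; z points along the fingers, y is the line along which they close (so a half turn about z gives the same grasp; the last joint's range is limited). The gripper opens to 85 mm and grips with 20 to 120 N. Pads are 22 mm wide; open, the fingers measure 114 mm over their backs; the gripper's body (76 mm by 85 mm) begins 54 mm behind the grasp point. The pads swing forward as they close: fully open they stand 13 mm farther back than shut.
Start: joints at [-1.145, 0.468, -0.012, 1.603, 0.006, 1.071, -0.056], TCP at [0.294, 0.58, 0.231] pointing down, gripper open.
Joint ranges: [-2.53, 2.53], [-0.31, 2.02], [-1.57, 1.55], [0.28, 2.44], [-1.29, 4.43], [0.15, 1.84], [-2.92, 2.92]. Speed limits (rad/s): [2.57, 2.57, 3.14, 3.14, 3.14, 3.14, 3.14].

### API

Orientations are given as a unit quaternion [x, y, z, w].
In Python, from rig import r, claw, telemetry, read_camera, camera_info, spotter gives the robot as it stands. Calls block until the motion is done:
- r.move_pose(position, orientation): joint-space move of the TCP to a pose.
- r.servo_line(position, frame=None, feed=0.15, stop_force=None): straight line of the TCP; frame=None keeps the orientation; feed is the mean speed in m/s. With stop_force (N) it stops when the force on the tool has changed by that much, and returns True; else False.
- r.move_joints(angles): joint-space move.
- claw.open_jaws() and claw.close(grasp_force=None): open the fingers fully, or close them until they stop; grasp_force is the grip in N (None keeps the last).
- r.dwell(seconds).
- r.solve_ik(position, orientation): joint angles nearest the present ones, or None.
- telemetry.get_obs(): the state.
- read_camera(name): name is "scene" or "top" or "wrist"; returns (picture, depth): 480x640x3 uint8, red, green, blue; 480x640 float32, m along the optical axis (not along the pixel's ray), 0 where there is no reading.
- camera_info(name): a dict with "mtx" (3x3 intrinsics, pixels), "R" (3x3) and "t" (3): a world point X has camera coordinates R X + t. Camera axes: x right, y down, z forward; pixel columns grow to the right and rows downward; lengths in m; the calibration is good to about 2 mm. A picture is of the moment at which its call begins: read the wrist's pose just before it. camera_info takes no time and is no camera call; for the wrist camera it gives the pose at the moment of the call.
A pose or a line that the arm cannot do raises r.MotionError and nothing moves.
- r.hand_in(): hands the job in; it is judged then, once.
Trained networks look in the newest picture that a camera, given by its name, has taken for a name from the list of things; names that differ only in an ending like _2 or _b are one class to them, and where a whole thing is asked for, a point or a joint stands for the part that bears it (a point fixed in the world has none). Each returns a list of dicts, best first, with "p" (0 to 1); they miss things now and then, are a little off and sometimes report something else, mostly with a low value. They report only what shows in the picture. A call takes as long as a camera call. They do not tell look-alikes from the thing itself.
- spotter.silhouettes(label, camera): "mask" (480x640 bool, what is visible of it) and "box" ([left, top, right, bottom] in pixels, round what is visible of it).
- spotter.landmark_of(label, camera): "location" ([column, row] in pixels: a listed point, or the origin of a listed thing).
The state is a dict: "time_s": time; "joint_pos": joint angles; "joint_velocities": joint speeds; "joint_efforts": joint torques, N m; "position": TCP position; "orientation": TCP orientation; "contact_force": force on the tool from outside, world axes, zero at the start; "wrist_torque": the same for the moment, N m; "gripper_width": finger opening in m; "gripper_force": force on a finger pad.
Only numpy, scipy, OpenCV 4.12 (cv2) and the standard library are available. Lean on these libraries where they do the work, as an engineer would, in place of code of your own. Each camera call takes 0.05 s, during which the arm holds its last target. There are 200 camera calls.

## Working session

There is one attempt and no reset: what is moved stays moved. The work goes in short steps, each a Python script; the robot and the scene stay as the last script left them, time stands still between calls to the robot, and variables do not carry over. Pictures are saved under pics/ and viewed, at most 10 in all, crops included, and the job is handed in when it is done.

```bash
ls; mkdir -p pics
python3 - <<'E'
from rig import r, claw, telemetry, read_camera, camera_info, spotter
import cv2,numpy as np
for n in("scene","top"):
    p,d=read_camera(n); cv2.imwrite(f"pics/{n}0.png",p[:,:,::-1]); np.save(f"pics/{n}0.npy",d)
    i=camera_info(n); print(n,i["mtx"].tolist(),(-i["R"].T@i["t"]).round(3))
    for l in("blank","v_mid","stop_face","seat","cradle","glue_jar","offcut"):
        print(l,[(np.round(x["location"],1).tolist(),round(x["p"],2)) for x in spotter.landmark_of(l,n)])
print(telemetry.get_obs())
E
```

```text
pics
scene [[433.2507163639683, 0.0, 317.7660861004799], [0.0, 433.2507163639683, 235.06995013123924], [0.0, 0.0, 1.0]] [0.986 0.167 0.852]
blank [([503.6, 241.2], 0.94), ([363.9, 244.7], 0.84), ([458.0, 191.3], 0.63)]
v_mid [([354.0, 314.3], 0.83)]
stop_face [([410.3, 324.1], 0.95)]
seat [([368.2, 311.4], 0.9), ([505.1, 296.8], 0.55)]
cradle [([357.4, 312.4], 0.88)]
glue_jar [([445.6, 251.1], 0.62)]
offcut [([302.7, 237.5], 0.69)]
top [[584.8010371448405, 0.0, 329.5132559070979], [0.0, 584.8010371448405, 240.86682620942582], [0.0, 0.0, 1.0]] [0.279 0.029 1.528]
blank [([296.1, 254.9], 0.91), ([176.9, 300.8], 0.63), ([225.2, 350.3], 0.55)]
v_mid [([288.7, 199.5], 0.67), ([231.3, 268.4], 0.53), ([244.6, 198.0], 0.22)]
stop_face [([245.2, 197.5], 0.94)]
seat [([276.8, 196.6], 0.93)]
cradle [([290.2, 197.4], 0.61)]
glue_jar [([231.5, 268.9], 0.84)]
offcut [([347.7, 248.5], 0.56)]
{'time_s': 0.8, 'joint_pos': array([-1.14500981,  0.46744258, -0.01162446,  1.60270902,  0.00604857,
        1.07137122, -0.05630234]), 'joint_velocities': array([-0.00086118, -0.00044625,  0.00028048, -0.00124387,  0.00085765,
       -0.00090576,  0.0008876 ]), 'joint_efforts': array([ 6.12362282e-05, -5.32166040e+01,  2.14727788e-02, -2.51622015e+01,
        1.14468115e-02,  1.03063434e-03,  1.02939200e-05]), 'position': array([0.29371576, 0.57987109, 0.23132394]), 'orientation': array([2.32266764e-01, 9.72652120e-01, 4.50298517e-05, 4.47546054e-05]), 'contact_force': array([0.18133304, 0.16612978, 0.34317153]), 'wrist_torque': array([-0.02152455, -0.03213595, -0.01214059]), 'gripper_force': 0.0, 'gripper_width': 0.08538293510732836}
```

View pics/top0.png

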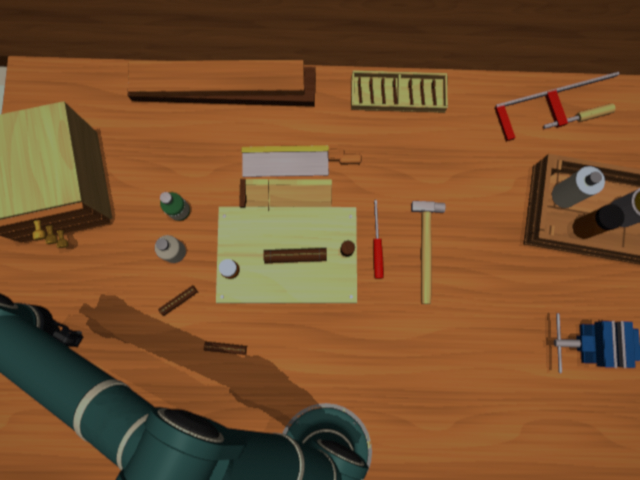

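View pics/scene0.png

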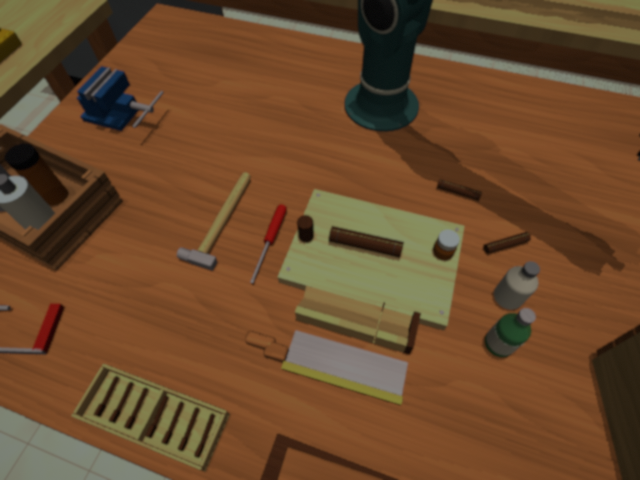

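The blank could be confused with the stick at top(178,300), the stick at (225,349), the standing offcut at (348,248) and the long cylinder on the board at (296,255). I choose (296,255): it is the largest and it lies on the board. Next I'll measure it and check it in a close crop.

```bash
cat > h.py <<'E'
from rig import r, claw, telemetry, read_camera, camera_info, spotter
import cv2,numpy as np
def plane(uv,z,n):
    "world points of pixels uv on the plane at height z (scalar)"
    i=camera_info(n); C=-i["R"].T@i["t"]; uv=np.atleast_2d(np.asarray(uv,float))
    d=np.c_[uv,np.ones(len(uv))]@np.linalg.inv(i["mtx"]).T@i["R"]
    return C+d*((z-C[2])/d[:,2])[:,None]
def cloud(d,n):
    i=camera_info(n); v,u=np.mgrid[:480,:640]
    p=np.stack([u,v,np.ones_like(u)],-1)@np.linalg.inv(i["mtx"]).T*d[...,None]
    return (p-i["t"])@i["R"]
E
python3 - <<'E'
from h import *
p,d=read_camera("top"); W=cloud(d,"top")
K={}
for n in("scene","top"):
    if n=="scene": read_camera(n)
    for l,z in(("v_mid",.007),("stop_face",.032),("seat",.032),("glue_jar",.027),("offcut",.027)):
        q=spotter.landmark_of(l,n)
        if q: print(n,l,plane(q[0]["location"],z,n)[0].round(4),round(q[0]["p"],2))
read_camera("top")
for s in spotter.silhouettes("blank","top")+spotter.silhouettes("glue_jar","top")[:1]+spotter.silhouettes("offcut","top")[:1]:
    m=s["mask"]; P=W[m&(d>0)]; 
    v,u=np.nonzero(m); X=plane(np.c_[u,v],.05,"top")[:,:2].astype(np.float32); (c,wh,a)=cv2.minAreaRect(X)
    box=cv2.boxPoints((c,wh,a)); e=max((box[1]-box[0],box[2]-box[1]),key=np.linalg.norm)
    print(round(s["p"],2),s["box"],np.round(c,4),np.round(wh,4),"yaw",np.degrees(np.arctan2(-e[0],e[1])).round(2),"z95",np.percentile(P[:,2],95).round(3))
# board: plane z~27 mm
B=(abs(W[...,2]-.027)<.006)&(d>0)&(W[...,0]>.1)&(W[...,0]<.9)&(abs(W[...,1]-.1)<.3)
B=cv2.morphologyEx(B.astype(np.uint8),cv2.MORPH_OPEN,np.ones((5,5)))
n,L,S,_=cv2.connectedComponentsWithStats(B); k=1+S[1:,4].argmax(); X=W[L==k][:,:2].astype(np.float32)
print("board",cv2.minAreaRect(X),X.min(0),X.max(0))
im=cv2.resize(p[190:310,200:370],None,fx=4,fy=4,interpolation=cv2.INTER_CUBIC); cv2.imwrite("pics/crop.png",im[:,:,::-1])
E
```

```text
scene v_mid [0.6417 0.1124 0.007 ] 0.94
scene stop_face [0.6243 0.2243 0.032 ] 0.69
scene seat [0.6371 0.1377 0.032 ] 0.88
scene glue_jar [0.4509 0.2598 0.027 ] 0.94
top v_mid [0.6364 0.1111 0.007 ] 0.79
top stop_face [0.6273 0.2199 0.032 ] 0.87
top seat [0.6382 0.1433 0.032 ] 0.95
top glue_jar [0.4457 0.2513 0.027 ] 0.84
top offcut [ 0.506 -0.046  0.027] 0.76
0.77 [261.5, 242.8, 326.7, 263.3] [0.4868 0.0874] [0.0358 0.1627] yaw -176.23 z95 0.068
0.61 [159.6, 287.5, 195.2, 312.9] [0.3652 0.3781] [0.0265 0.1072] yaw -142.88 z95 0.028
0.57 [203.8, 342.1, 244.9, 353.3] [0.2504 0.2534] [0.1037 0.0236] yaw -5.02 z95 0.028
0.86 [218.8, 259.6, 244.0, 279.7] [0.4459 0.2531] [0.0458 0.0508] yaw -178.58 z95 0.09
0.55 [156.1, 232.7, 187.7, 264.4] [0.4937 0.4061] [0.0813 0.0647] yaw -32.07 z95 0.132
board ((0.508368194103241, 0.21192112565040588), (0.16203512251377106, 0.2454974353313446), 79.97853088378906) [0.38056487 0.1149342 ] [0.61971617 0.28392088]
```

View pics/crop.png

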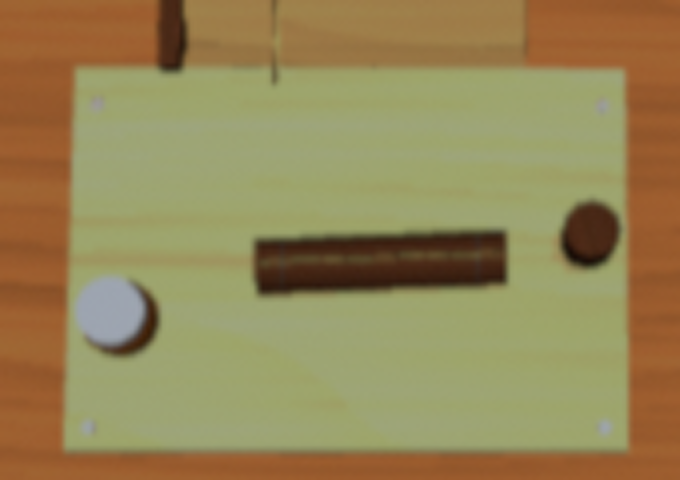

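The crop shows the dark cylinder at crop (380,262), with a pencil line and end rings, and it measures 36 x 163 mm, so it is the blank. The jar is at (118,312) and the offcut at (590,233). The stop is at (172,35) and the board's corners are clear.

Run:
```python
from h import *
c=np.array([[75,67],[626,69],[629,450],[65,450]])/4+[200,190]-.375
P=plane(c,.027,"top"); print(P.round(4)); print(np.linalg.norm(np.diff(P,axis=0),axis=1))
e=P[0]-P[1]+P[3]-P[2]; yaw=np.arctan2(-e[0],e[1]); print("yaw",np.degrees(yaw))
cy,sy=np.cos(yaw),np.sin(yaw); R=np.array([[cy,-sy],[sy,cy]])
o=P.mean(0)[:2]-R@[-.145,0]; print("origin",o)
for n,q in dict(vmid=(.639,.112),stop=(.626,.222),seat=(.638,.141),blank=(.4868,.0874),jar=(.447,.255),off=(.506,-.046)).items(): print(n,((np.array(q)-o)@R).round(4))
o_=telemetry.get_obs(); print(o_["orientation"])
for g in[(.42,.09,.20)]:
    for a in(yaw,yaw+np.pi):
        # tool down; tool y along cradle y
        from scipy.spatial.transform import Rotation as T
        q=(T.from_euler("z",a)*T.from_euler("x",np.pi)).as_quat(); s=r.solve_ik(g,q); print(q.round(3),None if s is None else s.round(2))
```

```text
[[ 0.6123  0.2924  0.027 ]
 [ 0.6207 -0.0683  0.027 ]
 [ 0.3712 -0.0738  0.027 ]
 [ 0.3629  0.2856  0.027 ]]
[0.36081371 0.24959727 0.35951829]
yaw 1.3271223053751589
origin [0.6367486  0.11233981]
vmid [ 0.0022 -0.0004]
stop [-0.0082  0.1099]
seat [0.0019 0.0286]
blank [-0.1505 -0.0215]
jar [-0.1864  0.147 ]
off [-0.1344 -0.1553]
[2.32304358e-01 9.72643144e-01 1.09601959e-05 1.04624244e-05]
[1.    0.012 0.    0.   ] [-0.88  0.13  0.65  2.18 -0.11  0.86 -1.71]
[-0.012  1.     0.    -0.   ] [-0.48  0.13  0.21  2.16 -0.04  0.86  1.34]
```

```bash
cat >> h.py <<'E'
from scipy.spatial.transform import Rotation as T
YAW=np.radians(1.327); O=np.array([.63675,.11234]); RC=T.from_euler("z",YAW).as_matrix()[:2,:2]
Q=(T.from_euler("z",YAW+np.pi)*T.from_euler("x",np.pi)).as_quat()
def cw(x,y,z): return np.r_[O+RC@[x,y],z]      # cradle -> world
def wc(p): return np.r_[(np.asarray(p)[:2]-O)@RC,p[2]]
def blank(n="top"):
    read_camera(n); s=[s for s in spotter.silhouettes("blank",n)]
    for k in s:
        v,u=np.nonzero(k["mask"]); X=plane(np.c_[u,v],.045,n); C=np.array([wc(q)[:2] for q in X],np.float32)
        c,wh,a=cv2.minAreaRect(C); print(n,round(k["p"],2),"blank cradle xy",np.round(c,4),np.round(wh,4),round(a,1))
def st():
    o=telemetry.get_obs(); print("t",round(o["time_s"],2),"tcp",wc(o["position"]).round(4),"F",o["contact_force"].round(2),"w",round(o["gripper_width"],3))
E
python3 - <<'E'
from h import *
r.move_pose(cw(-.208,-.0215,.20),Q); st()
print(r.servo_line(cw(-.208,-.0215,.027),feed=.15,stop_force=8)); st()
p,d=read_camera("scene"); a=p[190:310,280:480]
print(r.servo_line(cw(-.165,-.0215,.027),feed=.05,stop_force=12)); st()
p,d=read_camera("scene"); b=p[190:310,280:480]
cv2.imwrite("pics/push.png",cv2.resize(np.vstack([a,b])[:,:,::-1],None,fx=2.5,fy=2.5,interpolation=cv2.INTER_CUBIC)); blank("scene")
E
```

```text
t 3.46 tcp [-0.2077 -0.0207  0.2001] F [-0.16  0.39  0.  ] w 0.086
False
t 4.76 tcp [-0.2075 -0.0214  0.0275] F [0.31 0.08 0.49] w 0.086
False
t 5.82 tcp [-0.1655 -0.0216  0.0269] F [-0.63  0.47 -0.51] w 0.085
scene 0.93 blank cradle xy [-0.2392  0.2709] [0.0234 0.1118] 37.2
scene 0.88 blank cradle xy [-0.3549  0.1517] [0.1    0.0312] 82.8
scene 0.85 blank cradle xy [-0.1185 -0.0226] [0.0415 0.1619] 1.0
```

View pics/push.png

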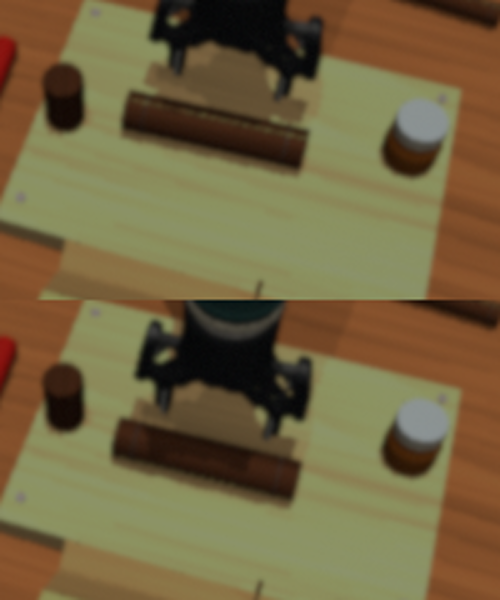

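The line has turned out of view after about 25 mm of travel, so the blank rolls, and it now lies square at about 1°. I'll push on to the V.

Run:
```python
from h import *
print(r.servo_line(cw(-.070,-.0215,.027),feed=.06,stop_force=12)); st(); blank("scene")
print(r.servo_line(cw(-.042,-.0215,.027),feed=.035,stop_force=10)); st(); r.dwell(.3); blank("scene")
p,d=read_camera("scene"); b=p[190:370,260:480]
cv2.imwrite("pics/inv.png",cv2.resize(b[:,:,::-1],None,fx=3,fy=3,interpolation=cv2.INTER_CUBIC))
```

```text
False
t 7.7 tcp [-0.0703 -0.0215  0.027 ] F [-0.29 -0.28 -0.11] w 0.086
scene 0.97 blank cradle xy [-0.2395  0.2721] [0.028  0.1155] 36.8
scene 0.67 blank cradle xy [-0.0348 -0.0221] [0.1614 0.0397] 89.6
scene 0.56 blank cradle xy [-0.3545  0.1518] [0.1031 0.0336] 84.7
False
t 8.75 tcp [-0.0423 -0.0215  0.0269] F [ 0.05  0.   -0.17] w 0.085
scene 0.72 blank cradle xy [ 0.0058 -0.0219] [0.161  0.0391] 89.7
scene 0.72 blank cradle xy [-0.2403  0.2719] [0.0252 0.1148] 36.9
scene 0.67 blank cradle xy [-0.3545  0.1521] [0.1007 0.0306] 83.2
scene 0.23 blank cradle xy [-0.0947  0.0004] [0.325  0.3557] 0.2
```

View pics/inv.png

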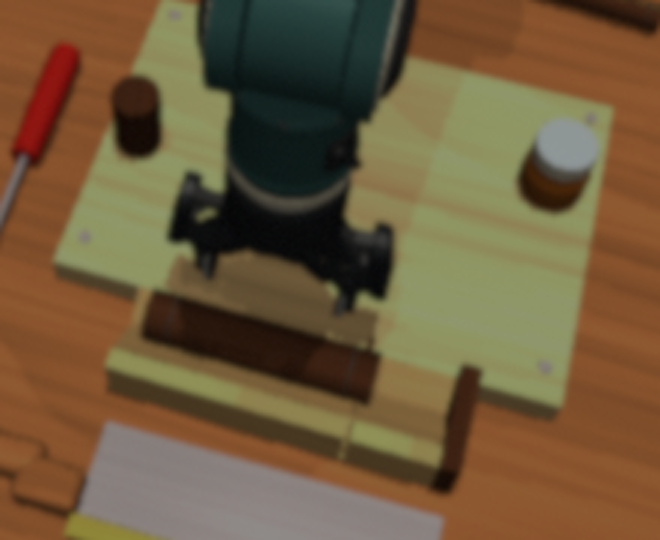

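The blank lies down in the V, between crop (145,320) and (380,375), with a gap before the stop at (455,430). Now I'll push it endways with the fingers shut.

Run:
```python
from h import *
r.servo_line(cw(-.07,-.0215,.03),feed=.1); r.servo_line(cw(-.07,-.0215,.12),feed=.2); claw.close(20)
r.servo_line(cw(0,-.148,.12),feed=.2); st()
print(r.servo_line(cw(0,-.148,.025),feed=.1,stop_force=6)); st()
print(r.servo_line(cw(0,-.045,.025),feed=.04,stop_force=7)); st(); blank("scene")
p,d=read_camera("scene"); b=p[190:370,260:480]
cv2.imwrite("pics/end.png",cv2.resize(b[:,:,::-1],None,fx=3,fy=3,interpolation=cv2.INTER_CUBIC))
```

```text
t 11.88 tcp [-0.0006 -0.1463  0.1197] F [1.12 0.29 0.44] w 0.0
False
t 12.97 tcp [ 0.0007 -0.1481  0.0257] F [ 0.5  -0.38  0.85] w -0.0
True
t 14.88 tcp [-0.0004 -0.0625  0.0245] F [-0.11 -0.37  0.93] w 0.0
scene 0.91 blank cradle xy [0.0055 0.0307] [0.1597 0.0391] 89.6
scene 0.74 blank cradle xy [-0.239   0.2728] [0.0266 0.112 ] 36.8
scene 0.61 blank cradle xy [-0.3561  0.1513] [0.1014 0.0326] 85.1
```

View pics/end.png

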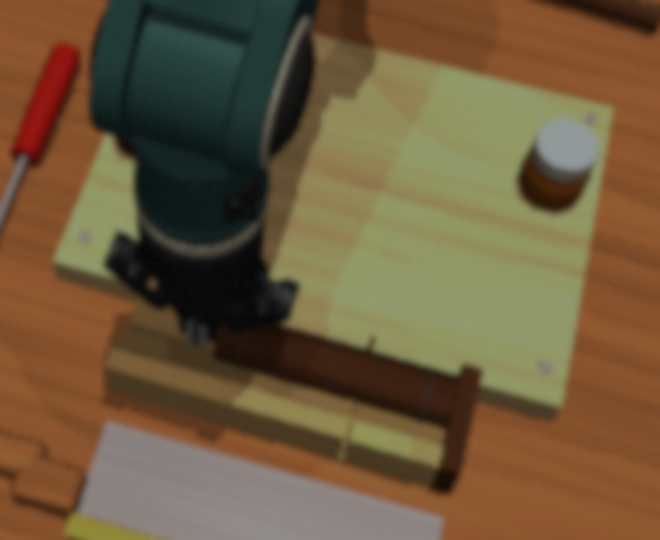

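The blank now meets the stop at crop (460,390), centred at y 0.031 m (0.030 expected). The force fell off after the stop, so I'll press once more gently, retreat and check.

Run:
```python
from h import *
print(r.servo_line(cw(0,-.052,.025),feed=.012,stop_force=5)); st()
r.dwell(.2); st()
r.servo_line(cw(0,-.085,.025),feed=.06); r.servo_line(cw(0,-.11,.15),feed=.2); r.servo_line(cw(-.15,-.11,.25),feed=.25); r.dwell(.4); st(); blank("scene")
p,d=read_camera("scene"); b=p[190:370,260:480]
cv2.imwrite("pics/fin.png",cv2.resize(b[:,:,::-1],None,fx=3.3,fy=3.3,interpolation=cv2.INTER_CUBIC))
```

```text
True
t 15.43 tcp [-0.0013 -0.0627  0.0236] F [-0.12 -0.18  0.11] w -0.0
t 15.63 tcp [-0.0017 -0.0629  0.0231] F [-0.38  1.47 -0.03] w 0.0
t 18.21 tcp [-0.1499 -0.1101  0.2495] F [-0.34 -0.36 -0.39] w 0.0
scene 0.77 blank cradle xy [-0.2386  0.2705] [0.0254 0.1119] 34.9
scene 0.73 blank cradle xy [0.0049 0.0301] [0.1612 0.0414] 89.9
scene 0.6 blank cradle xy [-0.3546  0.1517] [0.1015 0.0289] 84.2
```

View pics/fin.png

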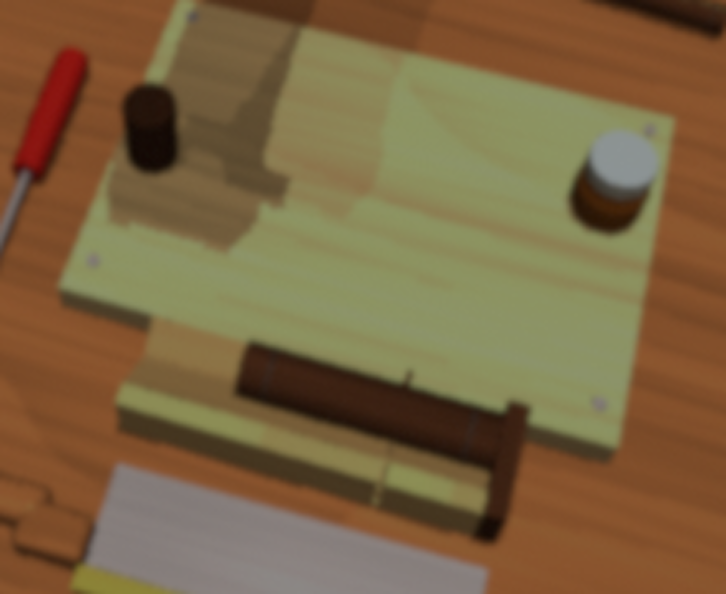

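The blank lies against the stop at crop (500,430), and both pushes ended at the same place, which puts its rear end at y ≈ -50 mm as required. The offcut, jar, saw and screwdriver haven't moved.

```bash
python3 -c "
from h import *
print(r.hand_in())"
```

```text
the job is handed in; nothing more can be done
None
```

I rolled the blank into the V with the fingertips, pushed it up against the end stop, and handed the job in at about 18 s; the last picture shows it seated and the nearby things on and around the board unmoved.

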